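# Hook the stuck shaft key out of the slotted block

## Robot

A 7-joint arm with a two-finger parallel gripper is mounted at the origin on the work surface. World frame = base frame: x ahead of the robot, y to its left, z up, the work surface at z = 0. Lengths are in mm, angles in degrees, forces in N, time in s.
With the tool pointing down it reaches from about 400 to 900 mm from the base axis. Payload 5.6 kg.
Tool frame: the origin (TCP) lies between the finger pads; the fingertips stand 22 mm ahead of it and the grasp point (between the pads) lies 3 mm ahead of it; z points along the fingers, x is the direction in which the jaws open and shut, and the axes are right-handed (so a half turn about z gives the same grasp; the last joint's range is limited). The gripper opens to 92 mm and grips with 3 to 60 N. Pads are 20 mm wide; open, the fingers measure 128 mm over their backs; the gripper's body (75 mm by 189 mm) begins 69 mm behind the grasp point.
Start: joints at [-68.067, 26.786, -0.665, 91.828, 0.344, 61.387, -3.226], TCP at [268.521, 591.95, 236.592] pointing down, gripper open.
Joint ranges: [-144.91, 144.91], [-17.63, 115.5], [-89.93, 88.59], [15.96, 139.68], [-74.01, 254.01], [8.47, 105.57], [-167.45, 167.45]. Speed limits (degrees/s): [147.25, 147.25, 180, 180, 180, 180, 180].

## Interface

Orientations are given as [roll, pitch, yaw] about the fixed x, y, z axes, in that order (R = Rz(yaw) Ry(pitch) Rx(roll)).
In Python, from cell import bot gives the robot as it stands. The module is installed in compiled form; this text tells all that it offers.
- The arm moves only by the tool arm_command, never from a script. Its argument "motion" is a list of rows, each a list of 3 entries, a list of its own where there are three numbers: the shift along the tool's x, y, z in m, then the turn, a rotation vector about the tool's x, y, z in degrees, then the finger opening in m, from 0 to 0.0919. A call has 1 to 20 rows; each row is the pose to reach, as a shift and turn from the pose commanded when the call began, along the tool's axes at that moment; what a row does not reach only later rows make up. A row lasts 1/12 s, in which the tool goes at most 41.7 mm and 7.16 degrees, less where a joint would pass 70% of its speed; a pose out of reach is approached as far as the arm can. A call with a gripper value outside its range is refused whole. The fingers move at their own pace and stop on an object; "grip_force" is the grip in N (left out, the last holds). Time passes only in rows, so rows that repeat a pose let the fingers close. It gives the time, the measured TCP pose, the force and the opening at its end, in the units of the state.
- bot.get_obs(): the state, without advancing time (a new reading comes with each control period).
- bot.read_camera(name): name is "side" or "top"; returns (picture, depth): 480x640x3 uint8, red, green, blue; 480x640 float32, mm along the optical axis (not along the pixel's ray), 0 where there is no reading.
- bot.get_calibration(name): a dict with "K" (3x3 intrinsics, pixels), "dist" ([k1, k2, p1, p2, k3] as OpenCV has them; the pictures are not rectified), "view" (4x4, takes a point from world to camera coordinates). Camera axes: x right, y up, looking along -z (the intrinsics and any distortion apply to the point x, -y, -z); pixel columns grow to the right and rows downward; lengths in mm; the calibration is good to about 2 mm. A picture is of the moment at which its call begins. get_calibration takes no time and is no camera call.
- bot.sign_off(): hands the job in, once; it reports no verdict.
Trained networks look in the newest picture that a camera, given by its name, has taken for a name from the list of things; names that differ only in an ending like _2 or _b are one class to them, and where a whole thing is asked for, a point or a joint stands for the part that bears it (a point fixed in the world has none). Each returns a list of dicts, best first, with "confidence" (0 to 1); they miss things now and then, are a little off and sometimes report something else, mostly with a low value. They report only what shows in the picture. A call takes as long as a camera call. They do not tell look-alikes from the thing itself.
- bot.search_frame(camera, thing): "location" ([column, row] as shares, 0 to 1, of the picture: columns of its width, rows of its height, amid what is visible of it).
- bot.silhouettes(camera, thing): "mask" (480x640 bool, what is visible of it) and "location" ([column, row] as shares, 0 to 1, of the picture: columns of its width, rows of its height, amid what is visible of it).
- bot.pinpoint(camera, thing): "location" ([column, row] as shares, 0 to 1, of the picture: columns of its width, rows of its height: a listed point, or the origin of a listed thing).
The state is a dict: "time": time; "joints": joint angles; "qd": joint speeds; "joint_efforts": joint torques, N m; "position": TCP position; "tcp_rot": TCP orientation; "force": force on the tool from outside, world axes, zero at the start; "moment": the same for the moment, N m; "gripper_width": opening from 0.0 (shut) to 1.0 (fully open).
Only numpy, scipy, OpenCV 4.12 (cv2) and the standard library are available. Lean on these libraries where they do the work, as an engineer would, in place of code of your own. Each camera call takes 0.05 s, during which the arm holds its last target. There are 200 camera calls.

## Task

The rectangular shaft key lies trapped in one slot of the steel block on the welding bench. Pick up the hooked pick by its wooden handle, lower its hook into the slot behind the key and drag the key out through the open end until all of it lies on the bench in front of the block; the gripper itself must not touch the key, and the round dowel in the other slot stays where it is. Then set the pick down on the bench and let go.

Things in the scene. Friction and masses are not known exactly. Their poses are not given: they have to be found in the camera images.
- block: Fixed dark steel block 98 (x) x 124 (y) x 22 mm high; origin: centre of underside, z up. Two slots along y, 28 mm wide, at x = -21 and +21 mm: open on top and at the mouth (y = -62 mm), closed at the back (inner face y = +48 mm), no floor: parts lie on the bench itself and slide out level. Walls 14 mm thick. The bench is clear for 200 mm before the mouth.
- key_mid (a point): Centre of the shaft key: loose rectangular bright steel bar 20 mm wide (x), 50 long (y), 16 high, about 125 g, flat on the bench lengthwise in either slot, its point 8 mm up. Behind it 32 to 46 mm of slot is free up to the closed back. About 1 N slides it.
- dowel_mid (a point): Centre of the round steel dowel lying in the other slot: 14 mm diameter (thinner than the key), 70 mm long (y). A bystander: leave it.
- pick_grip (a point): Middle of the hooked pick's wooden handle (24 mm wide in x, 100 long in y, 36 high), 18 mm above its underside, on the bench. 0.2 kg, balances 20 mm ahead (+y). An 8 mm steel shank leaves the +y end, rises to 55 mm above the underside, runs level to 170 mm ahead, then turns straight down; hook tip 4 mm above the underside's level. The pick beside it has a straight shank.
Not all that is in view belongs to the job. Leave any blue or turquoise look-alike of the part that bears pick_grip alone.

How it is judged:
By the outcome, as a careful person would: the job done as asked, in the order asked, and still so for the second after the job is handed in, with the robot touching nothing.
It also fails if it takes over 45 s, if anything falls off the work surface, if the arm or the gripper's body presses on something with over 40 N, if the wrist force passes 120 N, or if a joint passes its speed limit or range.

## Working session

There is one attempt and no reset: what is moved stays moved. The work goes in short steps, Python scripts to look and compute and a tool call to move; the robot and the scene stay as the last step left them, time stands still between calls to the robot, and variables do not carry over. Pictures are saved under pics/ and viewed, about 8 in all and at most 12, crops included, and the job is handed in when it is done.

Besides the shell and the picture viewer there is one more tool, called after ">>>" by a JSON object that holds its "method" and its "body", one argument or row to a line. arm_command: Moves the arm, as the interface text tells. Its arguments: {"type":"object","properties":{"motion":{"type":"array"},"grip_force":{"type":"number"}},"required":["motion"]}

```bash
mkdir -p pics; cat > h.py <<'E'
from cell import bot
import numpy as np, cv2
def ray(cam,u,v):
    c=bot.get_calibration(cam);K=np.array(c["K"],float);V=np.array(c["view"],float)
    p=cv2.undistortPoints(np.array([[[u,v]]],float),K,np.array(c["dist"],float))[0,0]
    R=V[:3,:3];o=-R.T@V[:3,3];d=R.T@np.array([p[0],-p[1],-1.]);return o,d
def at_z(cam,u,v,z):
    o,d=ray(cam,u,v);return o+d*(z-o[2])/d[2]
def at_d(cam,u,v,dep):
    o,d=ray(cam,u,v);return o+d*dep
def proj(cam,P):
    c=bot.get_calibration(cam);V=np.array(c["view"],float)
    q=np.atleast_2d(P)@V[:3,:3].T+V[:3,3];q=q*[1,-1,-1]
    return cv2.projectPoints(q,np.zeros(3),np.zeros(3),np.array(c["K"],float),np.array(c["dist"],float))[0][:,0]
def save(n,im): cv2.imwrite('pics/'+n,im[:,:,::-1])
E
python3 - <<'E'
from h import *
print(bot.get_obs())
for c in("top","side"):
    im,d=bot.read_camera(c);save(c+'0.png',im);np.save(c+'d.npy',d)
    o,_=ray(c,320,240);print(c,o.round())
    for t in("block","key_mid","dowel_mid","pick_grip"):
        for r in bot.pinpoint(c,t):
            u,v=r["location"][0]*640,r["location"][1]*480
            z={"block":0,"key_mid":8,"dowel_mid":7,"pick_grip":18}[t]
            print(t,round(r["confidence"],2),round(u),round(v),at_z(c,u,v,z).round(1))
E
```

```text
{'time': 0.0, 'joints': array([-68.06916966,  26.83574658,  -0.66526695,  91.88106459,
         0.34463423,  61.38595908,  -3.2267041 ]), 'qd': array([ 0.01347309, -0.01483722, -0.00881138,  0.00435794, -0.03514644,
       -0.00311598, -0.01147035]), 'joint_efforts': array([ 1.42405490e-03, -5.20579684e+01, -1.16464336e-02, -2.43734837e+01,
       -5.66075812e-02,  1.73467363e-02,  1.67437547e-04]), 'position': array([268.29700493, 591.4453969 , 235.64215391]), 'tcp_rot': array([1.79992398e+02, 1.00514757e-01, 6.56016644e+01]), 'force': array([ 0.60187628, -0.38799958, -0.07904161]), 'moment': array([-0.03112887,  0.00352641, -0.08666069]), 'gripper_width': 1.0010211890045475}
top [ 143. -214. 1308.]
block 0.62 187 149 [581.1 140.4   0. ]
dowel_mid 0.72 193 161 [553.7 122.    7. ]
pick_grip 0.9 425 214 [ 477.1 -403.5   18. ]
pick_grip 0.87 390 338 [ 202.9 -345.4   18. ]
pick_grip 0.78 523 255 [ 404.4 -615.8   18. ]
side [ 275. -925.  849.]
block 0.66 348 166 [574.5 137.1   0. ]
key_mid 0.61 356 165 [597.7 125.9   8. ]
key_mid 0.61 345 169 [558.2 112.2   8. ]
dowel_mid 0.6 344 170 [555.3 112.    7. ]
pick_grip 0.91 366 407 [ 415.4 -617.7   18. ]
pick_grip 0.84 241 310 [ 199.6 -342.5   18. ]
pick_grip 0.62 366 312 [ 474.9 -411.7   18. ]
```

View pics/top0.png

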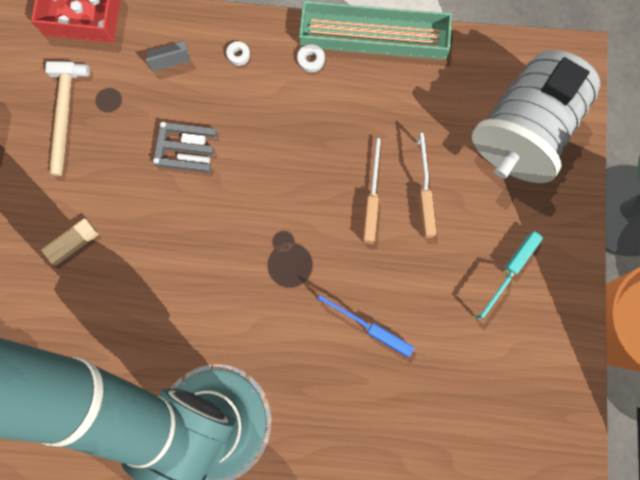

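View pics/side0.png

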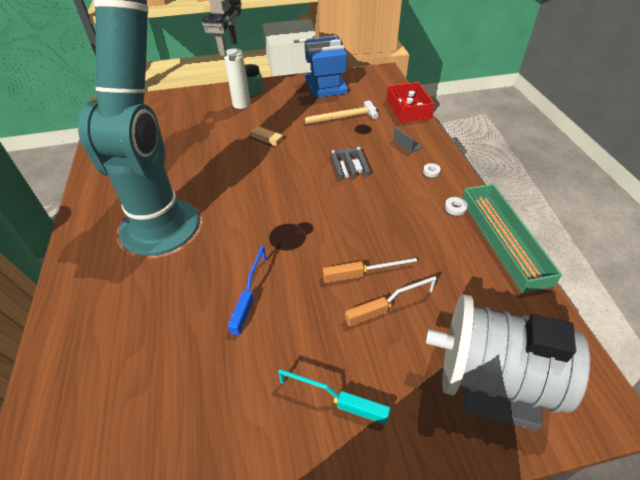

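The top view shows the hooked wooden pick at about (428,212), the straight one at (372,218), and the block at (187,148) with its closed back on the left and mouth on the right. I'll zoom in on the block and the pick.

```bash
python3 - <<'E'
from h import *
im,d=bot.read_camera("top");np.save('top.npy',im)
a=cv2.resize(im[110:185,140:230],None,fx=8,fy=8,interpolation=cv2.INTER_CUBIC)[:, :720]
save('blk.png',a)
b=cv2.resize(im[110:250,380:450],None,fx=4,fy=4,interpolation=cv2.INTER_CUBIC)
ims,ds=bot.read_camera("side")
c=cv2.resize(ims[260:340,330:450],None,fx=4,fy=4,interpolation=cv2.INTER_CUBIC)
o=np.zeros((560,780,3),np.uint8);o[:,:280]=b;o[:320,290:770]=c
save('pick.png',o)
for c_,n in(("top",d),("side",ds)):
  for r in bot.silhouettes(c_,"pick_grip")[:4]:
    m=r["mask"];u,v=np.array(r["location"])*[640,480]
    print(c_,round(r["confidence"],2),u.round(),v.round(),m.sum(),np.median(im[m] if c_=="top" else ims[m],axis=0))
E
```

```text
top 0.89 383.0 334.0 827 [102. 152. 235.]
top 0.76 422.0 205.0 935 [227. 188. 143.]
top 0.65 520.0 260.0 817 [121. 223. 216.]
side 0.92 242.0 303.0 909 [ 46. 104. 210.]
side 0.76 376.0 307.0 964 [214. 155.  88.]
side 0.68 355.0 404.0 1402 [ 23.  213.  201.5]
```

View pics/blk.png

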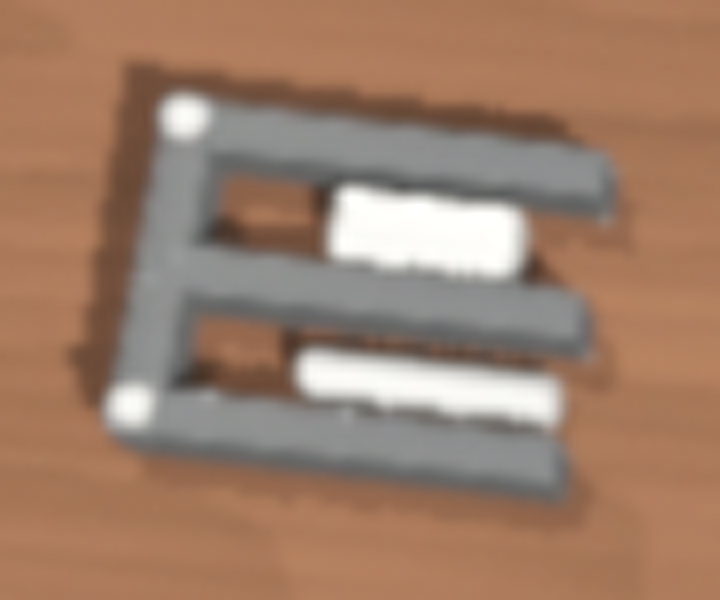

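View pics/pick.png

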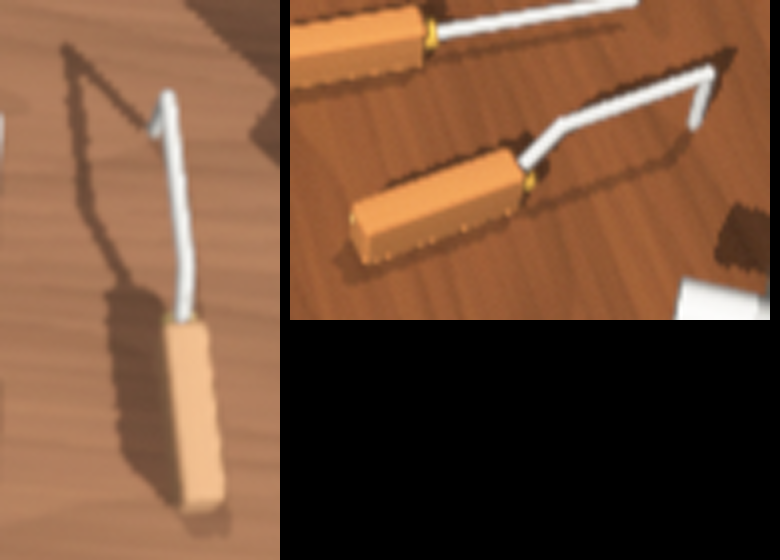

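The block crop shows the key as the fat bar in the upper (+x) slot, about crop (430,230), and the dowel in the lower slot. The pick's hook end is at crop (165,95) in the left panel. Next I'll get poses from depth and masks.

```bash
python3 - <<'E'
from h import *
im=np.load('top.npy')
_,d=bot.read_camera("top")
def cloud(u0,u1,v0,v1):
    vv,uu=np.mgrid[v0:v1,u0:u1];uu=uu.ravel();vv=vv.ravel()
    P=np.array([at_d("top",u,v,d[v,u]) for u,v in zip(uu,vv)])
    return P,uu,vv,d[vv,uu]>0
P,u,v,ok=cloud(145,225,110,180)
bench=np.median(P[ok][:,2]);print("bench z",bench)
rgb=im[v,u].astype(int);gray=(abs(rgb[:,0]-rgb[:,2])<25)
for n,m in(("bright",gray&(rgb.min(1)>200)),("dark",gray&(rgb.max(1)<160)&(rgb.min(1)>120))):
    Q=P[m&ok];print(n,len(Q),np.percentile(Q[:,2],[5,50,95]).round(1))
# block top fit
m=gray&(rgb.max(1)<165)&(rgb.min(1)>125)
Q=np.array([at_z("top",a,b,22) for a,b in zip(u[m],v[m])])[:,:2].astype(np.float32)
r=cv2.minAreaRect(Q);print("rect",r)
# key/dowel bright blobs
bw=np.zeros(im.shape[:2],np.uint8);bw[v[gray&(rgb.min(1)>190)],u[gray&(rgb.min(1)>190)]]=1
n,l,s,c=cv2.connectedComponentsWithStats(bw)
for i in range(1,n):
    if s[i,4]>5:
        vv,uu=np.nonzero(l==i);z=16 if 20>s[i,4]/10 else 16
        Q=np.array([at_z("top",a,b,14) for a,b in zip(uu,vv)])[:,:2].astype(np.float32)
        print(i,s[i],c[i].round(1),cv2.minAreaRect(Q))
# pick: handle top z=36
P,u,v,ok=cloud(385,450,110,250)
rgb=im[v,u].astype(int)
m=(rgb[:,0]>200)&(rgb[:,0]-rgb[:,2]>60)
print("handle z",np.percentile(P[m&ok][:,2],[5,50,95]))
Q=np.array([at_z("top",a,b,36) for a,b in zip(u[m],v[m])])[:,:2].astype(np.float32)
print("handle",cv2.minAreaRect(Q),Q.mean(0))
for nm,q,z in(("hook corner top",(380+166/4,110+95/4),58),("hook tip",(380+157/4,110+135/4),4),("bend",(380+187/4,110+255/4),58)):
    print(nm,at_z("top",*q,z).round(1))
E
```

```text
Traceback (most recent call last):
  File "h.py", line 10, in at_d
    o,d=ray(cam,u,v);return o+d*dep
        ~~~^^^^^^^^^
  File "h.py", line 4, in ray
    c=bot.get_calibration(cam);K=np.array(c["K"],float);V=np.array(c["view"],float)
ValueError: time passes only in moves, steps and waits
```

```bash
sed -i 's/^def ray/import functools\n@functools.lru_cache\ndef cal(c): return bot.get_calibration(c)\ndef ray/; s/c=bot.get_calibration(cam)/c=cal(cam)/' h.py; python3 - <<'E'
from h import *
im=np.load('top.npy')
_,d=bot.read_camera("top")
def cloud(u0,u1,v0,v1):
    vv,uu=np.mgrid[v0:v1,u0:u1];uu=uu.ravel();vv=vv.ravel()
    P=np.array([at_d("top",u,v,d[v,u]) for u,v in zip(uu,vv)])
    return P,uu,vv,d[vv,uu]>0
P,u,v,ok=cloud(145,225,110,180)
print("bench z",np.median(P[ok][:,2]))
rgb=im[v,u].astype(int);gray=(abs(rgb[:,0]-rgb[:,2])<25)
for n,m in(("bright",gray&(rgb.min(1)>200)),("dark",gray&(rgb.max(1)<160)&(rgb.min(1)>120))):
    Q=P[m&ok];print(n,len(Q),np.percentile(Q[:,2],[5,50,95]).round(1))
m=gray&(rgb.max(1)<165)&(rgb.min(1)>125)
Q=np.array([at_z("top",a,b,22) for a,b in zip(u[m],v[m])])[:,:2].astype(np.float32)
print("rect",cv2.minAreaRect(Q))
bw=np.zeros(im.shape[:2],np.uint8);k=gray&(rgb.min(1)>190);bw[v[k],u[k]]=1
n,l,s,c=cv2.connectedComponentsWithStats(bw)
for i in range(1,n):
    if s[i,4]>5:
        vv,uu=np.nonzero(l==i)
        Q=np.array([at_z("top",a,b,14) for a,b in zip(uu,vv)])[:,:2].astype(np.float32)
        print(i,s[i],c[i].round(1),cv2.minAreaRect(Q))
P,u,v,ok=cloud(385,450,110,250)
rgb=im[v,u].astype(int)
m=(rgb[:,0]>200)&(rgb[:,0]-rgb[:,2]>60)
print("handle z",np.percentile(P[m&ok][:,2],[5,50,95]))
Q=np.array([at_z("top",a,b,36) for a,b in zip(u[m],v[m])])[:,:2].astype(np.float32)
print("handle",cv2.minAreaRect(Q),Q.mean(0))
for nm,q,z in(("hook corner top",(380+166/4,110+95/4),58),("hook tip",(380+157/4,110+135/4),4),("bend",(380+187/4,110+255/4),58)):
    print(nm,at_z("top",*q,z).round(1))
E
```

```text
bench z 3.273109298095278
bright 346 [11.1 16.6 26.2]
dark 1082 [15.2 23.  27.2]
rect ((580.8726196289062, 141.16220092773438), (124.27804565429688, 99.20500946044922), 88.03050231933594)
1 [161 122   5   5  21] [162.9 124.2] ((630.0927124023438, 196.97776794433594), (9.68077278137207, 8.88514232635498), 8.022904396057129)
2 [181 134  24  11 189] [192.9 138.7] ((602.1129760742188, 126.01889038085938), (51.428916931152344, 19.37369728088379), 87.64818572998047)
3 [178 154  32   9 149] [193.5 157.9] ((557.3486328125, 118.92422485351562), (69.84284973144531, 11.785120964050293), 88.93952941894531)
4 [154 158   5   5  21] [156. 160.] ((544.7625732421875, 200.3244171142578), (9.502143859863281, 8.770829200744629), 8.258585929870605)
handle z [32.14493796 36.39026854 41.06279675]
handle ((476.0498352050781, -407.3196716308594), (100.32225036621094, 21.54134750366211), 9.664392471313477) [ 475.54855 -407.35638]
hook corner top [ 644.7 -378.1   58. ]
hook tip [ 642.1 -381.7    4. ]
bend [ 555.3 -395.1   58. ]
```

Estimates:

| Item | Estimate |
|---|---|
| Block | about (581,141), yaw about -2° |
| Key | +x slot, about (602,126) |
| Pick | about (475.7,-407.4), heading about 9.8° |

Now I'll travel above the handle.

>>> {"method": "arm_command", "body": {
  "motion": [
    [[-0.29, 0.43, 0.0], [0, 0, 145.8], 0.06],
    [[-0.29, 0.43, 0.0], [0, 0, 145.8], 0.06],
    [[-0.29, 0.43, 0.0], [0, 0, 145.8], 0.06],
    [[-0.29, 0.43, 0.0], [0, 0, 145.8], 0.06],
    [[-0.29, 0.43, 0.0], [0, 0, 145.8], 0.06],
    [[-0.29, 0.43, 0.0], [0, 0, 145.8], 0.06],
    [[-0.29, 0.43, 0.0], [0, 0, 145.8], 0.06],
    [[-0.29, 0.43, 0.0], [0, 0, 145.8], 0.06],
    [[-0.29, 0.43, 0.0], [0, 0, 145.8], 0.06],
    [[-0.29, 0.43, 0.0], [0, 0, 145.8], 0.06],
    [[-0.29, 0.43, 0.0], [0, 0, 145.8], 0.06],
    [[-0.29, 0.43, 0.0], [0, 0, 145.8], 0.06],
    [[-0.816, 0.614, 0.036], [0, 0, 145.8], 0.06],
    [[-0.816, 0.614, 0.036], [0, 0, 145.8], 0.06],
    [[-0.816, 0.614, 0.036], [0, 0, 145.8], 0.06],
    [[-0.816, 0.614, 0.036], [0, 0, 145.8], 0.06],
    [[-0.816, 0.614, 0.036], [0, 0, 145.8], 0.06],
    [[-0.816, 0.614, 0.036], [0, 0, 145.8], 0.06],
    [[-0.816, 0.614, 0.036], [0, 0, 145.8], 0.06],
    [[-0.816, 0.614, 0.036], [0, 0, 145.8], 0.06]
  ]
}}

```text
time: 2.47
position: [507.0, -167.4, 216.0]
tcp_rot: [-179.9, 0.0, -78.0]
force: [0.7, -0.8, 0.4]
gripper_width: 0.653
```

>>> {"method": "arm_command", "body": {
  "motion": [
    [[0, 0, 0], [0, 0, 0], 0.06],
    [[0, 0, 0], [0, 0, 0], 0.06],
    [[0, 0, 0], [0, 0, 0], 0.06]
  ]
}}

```text
time: 2.72
position: [507.4, -165.1, 215.6]
tcp_rot: [-180.0, 0.0, -77.6]
force: [0.3, 0.6, -0.7]
gripper_width: 0.656
```

>>> {"method": "arm_command", "body": {
  "motion": [
    [[0.2305, 0.068, 0.085], [0, 0, 2.6], 0.06],
    [[0.2305, 0.068, 0.085], [0, 0, 2.6], 0.06],
    [[0.2305, 0.068, 0.085], [0, 0, 2.6], 0.06],
    [[0.2305, 0.068, 0.085], [0, 0, 2.6], 0.06],
    [[0.2305, 0.068, 0.085], [0, 0, 2.6], 0.06],
    [[0.2305, 0.068, 0.085], [0, 0, 2.6], 0.06],
    [[0.2305, 0.068, 0.085], [0, 0, 2.6], 0.06],
    [[0.2305, 0.068, 0.085], [0, 0, 2.6], 0.06],
    [[0.2305, 0.068, 0.085], [0, 0, 2.6], 0.06]
  ]
}}

```text
time: 3.47
position: [491.3, -403.4, 130.3]
tcp_rot: [-180.0, 0.1, -80.1]
force: [0.0, 0.4, -0.4]
gripper_width: 0.654
```

```bash
python3 - <<'E'
from h import *
o=bot.get_obs();print(o["time"],o["position"],o["tcp_rot"])
im,_=bot.read_camera("side")
P=[[*o["position"][:2],36],[490.5,-404.8,36]]
im=im.copy()
for p,c in zip(proj("side",P),((255,0,0),(0,255,0))): cv2.circle(im,tuple(int(x) for x in p),2,c,-1)
save('s1.png',cv2.resize(im[200:380,260:500],None,fx=3,fy=3,interpolation=cv2.INTER_CUBIC))
E
```

```text
3.4667 [ 491.33511802 -403.38684446  130.2699039 ] [-1.79980538e+02  1.07950299e-01 -8.00977042e+01]
```

View pics/s1.png

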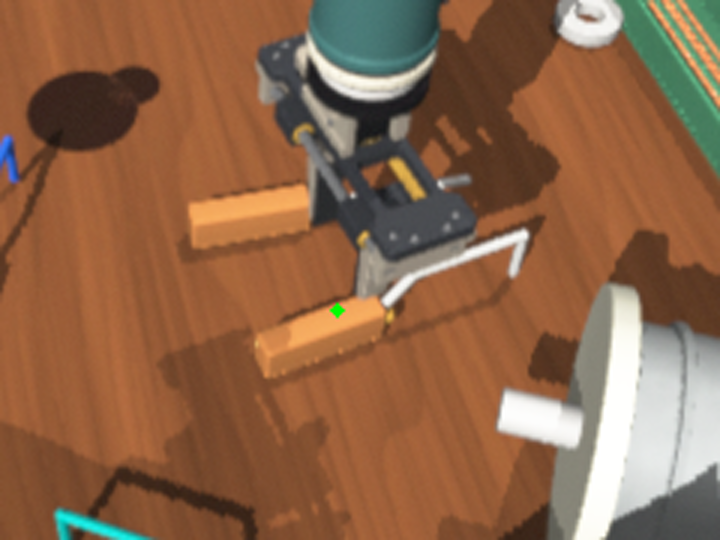

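The marker (green, crop (337,310)) falls on the handle just ahead of its middle, and the open fingers are above it. I'll descend and grip.

>>> {"method": "arm_command", "body": {
  "motion": [
    [[0.001, 0, 0.035], [0, 0, 0], 0.06],
    [[0.001, 0, 0.06], [0, 0, 0], 0.06],
    [[0.001, 0, 0.08], [0, 0, 0], 0.06],
    [[0.001, 0, 0.095], [0, 0, 0], 0.06],
    [[0.001, 0, 0.104], [0, 0, 0], 0.06],
    [[0.001, 0, 0.104], [0, 0, 0], 0.06],
    [[0.001, 0, 0.104], [0, 0, 0], 0.01],
    [[0.001, 0, 0.104], [0, 0, 0], 0.01],
    [[0.001, 0, 0.104], [0, 0, 0], 0.01],
    [[0.001, 0, 0.104], [0, 0, 0], 0.01],
    [[0.001, 0, 0.104], [0, 0, 0], 0.01],
    [[0.001, 0, 0.104], [0, 0, 0], 0.01],
    [[0.001, 0, 0.104], [0, 0, 0], 0.01],
    [[0.001, 0, 0.104], [0, 0, 0], 0.01],
    [[0.001, 0, 0.104], [0, 0, 0], 0.01]
  ],
  "grip_force": 45
}}

```text
time: 4.77
position: [490.6, -406.5, 27.2]
tcp_rot: [-180.0, 0.0, -80.2]
force: [-0.7, 1.8, 5.7]
gripper_width: 0.257
```

>>> {"method": "arm_command", "body": {
  "motion": [
    [[0, 0, -0.01], [0, 0, 0], 0.01],
    [[0, 0, -0.03], [0, 0, 0], 0.01],
    [[0, 0, -0.055], [0, 0, 0], 0.01],
    [[0, 0, -0.08], [0, 0, 0], 0.01],
    [[0, 0, -0.1], [0, 0, 0], 0.01],
    [[0, 0, -0.115], [0, 0, 0], 0.01],
    [[0, 0, -0.12], [0, 0, 0], 0.01],
    [[0, 0, -0.12], [0, 0, 0], 0.01]
  ]
}}

```text
time: 5.43
position: [490.8, -406.7, 147.8]
tcp_rot: [-179.9, -0.1, -80.2]
force: [-0.9, 0.7, -1.9]
gripper_width: 0.262
```

>>> {"method": "arm_command", "body": {
  "motion": [
    [[-0.006, -0.0027, 0], [0, 0, -1.2], 0.01],
    [[-0.02, -0.009, 0], [0, 0, -4], 0.01],
    [[-0.04, -0.018, 0], [0, 0, -8], 0.01],
    [[-0.064, -0.0285, 0], [0, 0, -12.6], 0.01],
    [[-0.09, -0.04, 0], [0, 0, -17.7], 0.01],
    [[-0.118, -0.0525, 0], [0, 0, -23.2], 0.01],
    [[-0.146, -0.065, 0], [0, 0, -28.7], 0.01],
    [[-0.174, -0.0775, 0], [0, 0, -34.2], 0.01],
    [[-0.202, -0.09, 0], [0, 0, -39.7], 0.01],
    [[-0.23, -0.1025, 0], [0, 0, -45.2], 0.01],
    [[-0.258, -0.115, 0], [0, 0, -50.7], 0.01],
    [[-0.286, -0.1275, 0], [0, 0, -56.2], 0.01],
    [[-0.312, -0.139, 0], [0, 0, -61.5], 0.01],
    [[-0.336, -0.15, 0], [0, 0, -66.2], 0.01],
    [[-0.358, -0.16, 0], [0, 0, -70.4], 0.01],
    [[-0.375, -0.167, 0], [0, 0, -73.8], 0.01],
    [[-0.388, -0.173, 0], [0, 0, -76.4], 0.01],
    [[-0.395, -0.1763, 0], [0, 0, -77.8], 0.01],
    [[-0.397, -0.1771, 0], [0, 0, -78.2], 0.01],
    [[-0.397, -0.1771, 0], [0, 0, -78.2], 0.01]
  ]
}}

```text
time: 7.1
position: [597.6, 14.2, 146.5]
tcp_rot: [180.0, 0.0, -2.1]
force: [-0.2, -0.4, -1.9]
gripper_width: 0.262
```

>>> {"method": "arm_command", "body": {
  "motion": [
    [[0, 0, 0.02], [0, 0, 0], 0.01],
    [[0, 0, 0.045], [0, 0, 0], 0.01],
    [[0, 0, 0.06], [0, 0, 0], 0.01],
    [[0, 0, 0.065], [0, 0, 0], 0.01],
    [[0, 0, 0.065], [0, 0, 0], 0.01]
  ]
}}

```text
time: 7.52
position: [596.6, 13.0, 80.4]
tcp_rot: [179.9, 0.2, -2.2]
force: [-0.6, 1.2, -2.3]
gripper_width: 0.259
```

```bash
python3 - <<'E'
from h import *
o=bot.get_obs();print(o["time"],o["position"],o["tcp_rot"],o["force"])
p=o["position"];y=np.radians(o["tcp_rot"][2]+90)
tipz=p[2]-27+4+1
hook=p+155*np.array([np.cos(y),np.sin(y),0]);print("hook",hook[:2],"tipz",tipz)
out=np.zeros((560,790,3),np.uint8);x=0
for c,(u0,u1,v0,v1) in(("top",(145,245,95,235)),("side",(310,405,100,240))):
    im,_=bot.read_camera(c);im=im.copy()
    a=cv2.resize(im[v0:v1,u0:u1],None,fx=4,fy=4,interpolation=cv2.INTER_CUBIC)
    for z,col in((tipz,(0,255,0)),(tipz+51,(255,0,0))):
        q=proj(c,[[hook[0],hook[1],z]])[0];cv2.circle(a,(int((q[0]-u0)*4),int((q[1]-v0)*4)),3,col,-1)
    out[:,x:x+a.shape[1]]=a[:,:790-x];x+=a.shape[1]
save('s2.png',out)
E
```

```text
7.5167 [596.56425159  12.97571343  80.44036201] [ 1.79921732e+02  1.55198005e-01 -2.18582987e+00] [-0.64276301  1.20787843 -2.30669608]
hook [602.47605618 167.86293229] tipz 58.44036200803127
```

View pics/s2.png

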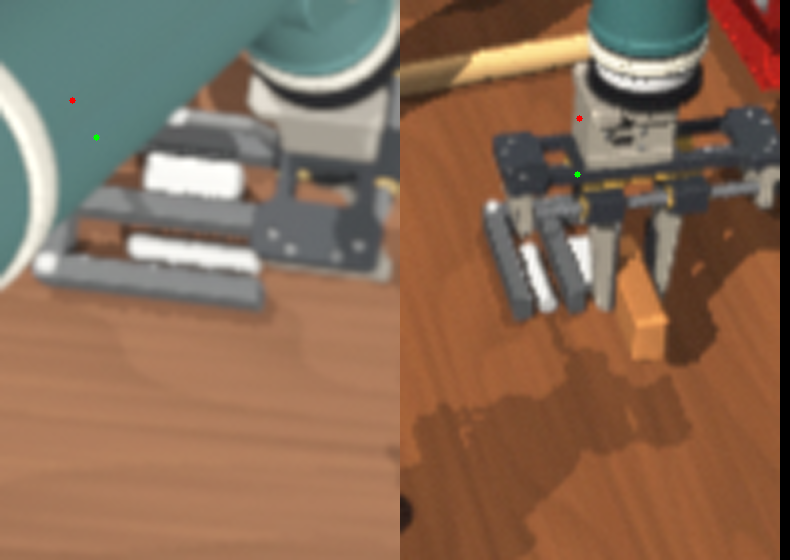

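Both cameras have the hook hidden by the arm or gripper. The handle is held square in the jaws and dead reckoning puts the hook at (602.5,168), which is the slot's centre line behind the key. I'll lower slowly and watch the force.

>>> {"method": "arm_command", "body": {
  "motion": [
    [[0, 0, 0.012], [0, 0, 0], 0.01],
    [[0, 0, 0.025], [0, 0, 0], 0.01],
    [[0, 0, 0.033], [0, 0, 0], 0.01],
    [[0, 0, 0.037], [0, 0, 0], 0.01],
    [[0, 0, 0.04], [0, 0, 0], 0.01],
    [[0, 0, 0.042], [0, 0, 0], 0.01],
    [[0, 0, 0.042], [0, 0, 0], 0.01]
  ]
}}

```text
time: 8.2
position: [597.5, 14.8, 39.3]
tcp_rot: [180.0, 0.0, -2.0]
force: [0.3, 0.6, -1.2]
gripper_width: 0.258
```

>>> {"method": "arm_command", "body": {
  "motion": [
    [[0, 0, 0.003], [0, 0, 0], 0.01],
    [[0, 0, 0.006], [0, 0, 0], 0.01],
    [[0, 0, 0.008], [0, 0, 0], 0.01],
    [[0, 0, 0.009], [0, 0, 0], 0.01],
    [[0, 0, 0.009], [0, 0, 0], 0.01]
  ]
}}

```text
time: 8.62
position: [597.5, 14.9, 30.4]
tcp_rot: [180.0, 0.0, -2.0]
force: [0.0, -0.5, -2.7]
gripper_width: 0.257
```

>>> {"method": "arm_command", "body": {
  "motion": [
    [[0, 0.002, 0], [0, 0, 0], 0.01],
    [[0, 0.006, 0], [0, 0, 0], 0.01],
    [[0, 0.01, 0], [0, 0, 0], 0.01],
    [[0, 0.014, 0], [0, 0, 0], 0.01],
    [[0, 0.018, 0], [0, 0, 0], 0.01],
    [[0, 0.022, 0], [0, 0, 0], 0.01],
    [[0, 0.026, 0], [0, 0, 0], 0.01],
    [[0, 0.03, 0], [0, 0, 0], 0.01],
    [[0, 0.035, 0], [0, 0, 0], 0.01],
    [[0, 0.04, 0], [0, 0, 0], 0.01],
    [[0, 0.045, 0], [0, 0, 0], 0.01],
    [[0, 0.05, 0], [0, 0, 0], 0.01],
    [[0, 0.05, 0], [0, 0, 0], 0.01]
  ]
}}

```text
time: 9.7
position: [595.8, -37.0, 30.8]
tcp_rot: [180.0, -0.0, -2.1]
force: [-0.2, -1.2, -2.1]
gripper_width: 0.258
```

```bash
python3 - <<'E'
from h import *
o=bot.get_obs();print(o["time"],o["position"],o["tcp_rot"],o["force"])
out=np.zeros((560,790,3),np.uint8);x=0
for c,(u0,u1,v0,v1) in(("top",(145,245,95,235)),("side",(310,405,100,240))):
    im,_=bot.read_camera(c)
    a=cv2.resize(im[v0:v1,u0:u1],None,fx=4,fy=4,interpolation=cv2.INTER_CUBIC)
    out[:,x:x+a.shape[1]]=a[:,:790-x];x+=a.shape[1]
save('s3.png',out)
E
```

```text
9.7 [595.77240857 -36.95847544  30.76082037] [ 1.79950185e+02 -8.97513725e-03 -2.14126781e+00] [-0.16018249 -1.15085904 -2.0771585 ]
```

View pics/s3.png

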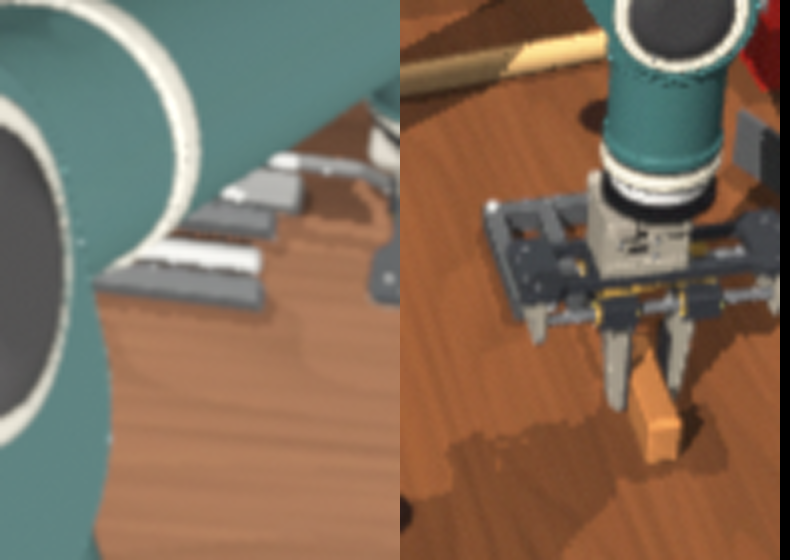

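The key's front now extends past the block mouth at crop (300,195) and the dowel is unchanged. I'll continue the drag.

>>> {"method": "arm_command", "body": {
  "motion": [
    [[0, 0.004, 0], [0, 0, 0], 0.01],
    [[0, 0.009, 0], [0, 0, 0], 0.01],
    [[0, 0.014, 0], [0, 0, 0], 0.01],
    [[0, 0.019, 0], [0, 0, 0], 0.01],
    [[0, 0.024, 0], [0, 0, 0], 0.01],
    [[0, 0.029, 0], [0, 0, 0], 0.01],
    [[0, 0.034, 0], [0, 0, 0], 0.01],
    [[0, 0.039, 0], [0, 0, 0], 0.01],
    [[0, 0.044, 0], [0, 0, 0], 0.01],
    [[0, 0.049, 0], [0, 0, 0], 0.01],
    [[0, 0.054, 0], [0, 0, 0], 0.01],
    [[0, 0.059, 0], [0, 0, 0], 0.01],
    [[0, 0.064, 0], [0, 0, 0], 0.01],
    [[0, 0.068, 0], [0, 0, 0], 0.01],
    [[0, 0.071, 0], [0, 0, 0], 0.01],
    [[0, 0.072, 0], [0, 0, 0], 0.01],
    [[0, 0.072, 0], [0, 0, 0], 0.01]
  ]
}}

```text
time: 11.22
position: [593.3, -107.6, 30.7]
tcp_rot: [180.0, -0.0, -2.1]
force: [-0.1, -0.1, -1.9]
gripper_width: 0.257
```

```bash
python3 - <<'E'
from h import *
o=bot.get_obs();print(o["time"],o["position"],o["tcp_rot"],o["force"])
out=np.zeros((560,790,3),np.uint8);x=0
for c,(u0,u1,v0,v1) in(("top",(165,265,95,235)),("side",(310,405,100,240))):
    im,_=bot.read_camera(c)
    a=cv2.resize(im[v0:v1,u0:u1],None,fx=4,fy=4,interpolation=cv2.INTER_CUBIC)
    out[:,x:x+a.shape[1]]=a[:,:790-x];x+=a.shape[1]
save('s4.png',out)
E
```

```text
11.2167 [ 593.29837652 -107.63226006   30.68609256] [ 1.79983347e+02 -8.13518672e-03 -2.06900753e+00] [-0.06962266 -0.09585059 -1.92200073]
```

View pics/s4.png

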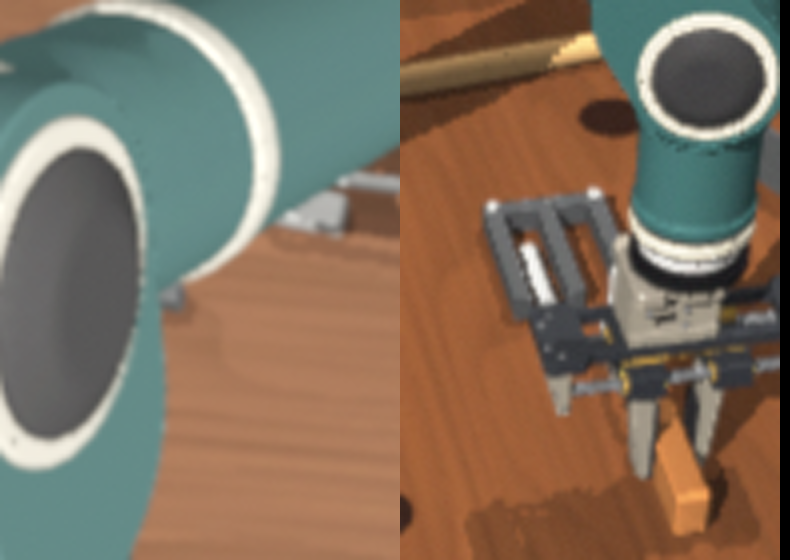

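The top view shows the key in front of the mouth, its front end at about crop (348,210); the dowel is still in place. I'll back the hook off, lift straight up, then move the pick aside.

>>> {"method": "arm_command", "body": {
  "motion": [
    [[0, -0.004, 0], [0, 0, 0], 0.01],
    [[0, -0.009, 0], [0, 0, 0], 0.01],
    [[0, -0.01, 0], [0, 0, 0], 0.01],
    [[0, -0.01, -0.01], [0, 0, 0], 0.01],
    [[0, -0.01, -0.03], [0, 0, 0], 0.01],
    [[0, -0.01, -0.05], [0, 0, 0], 0.01],
    [[0, -0.01, -0.065], [0, 0, 0], 0.01],
    [[0, -0.01, -0.07], [0, 0, 0], 0.01],
    [[-0.01, -0.01, -0.07], [0, 0, 0], 0.01],
    [[-0.03, -0.01, -0.07], [0, 0, 0], 0.01],
    [[-0.055, -0.01, -0.07], [0, 0, 0], 0.01],
    [[-0.08, -0.01, -0.07], [0, 0, 0], 0.01],
    [[-0.105, -0.01, -0.07], [0, 0, 0], 0.01],
    [[-0.122, -0.01, -0.07], [0, 0, 0], 0.01],
    [[-0.13, -0.01, -0.07], [0, 0, 0], 0.01],
    [[-0.132, -0.01, -0.07], [0, 0, 0], 0.01]
  ]
}}

```text
time: 12.65
position: [459.5, -92.2, 100.2]
tcp_rot: [-180.0, 0.1, -2.1]
force: [0.8, 0.1, -1.7]
gripper_width: 0.257
```

```bash
python3 - <<'E'
from h import *
o=bot.get_obs();print(o["time"],o["position"],o["tcp_rot"],o["force"])
out=np.zeros((600,800,3),np.uint8);x=0
for c,(u0,u1,v0,v1) in(("top",(150,350,90,290)),("side",(230,430,100,300))):
    im,_=bot.read_camera(c)
    a=cv2.resize(im[v0:v1,u0:u1],None,fx=2,fy=3,interpolation=cv2.INTER_CUBIC)
    out[:,x:x+400]=a;x+=400
save('s5.png',out)
E
```

```text
12.65 [459.46812007 -92.24271799 100.16345542] [-1.79973629e+02  1.23001907e-01 -2.06514870e+00] [ 0.78360682  0.08001097 -1.66418723]
```

View pics/s5.png

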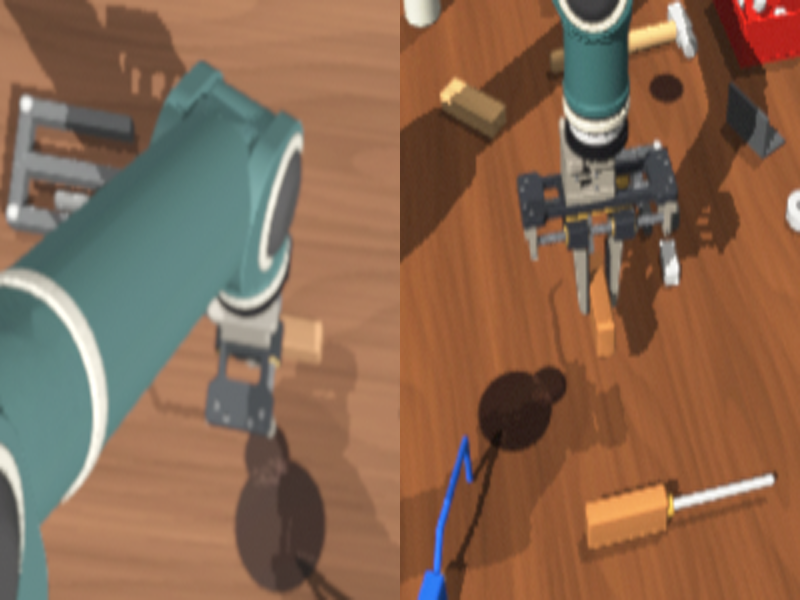

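The side view shows the key free on the bench in front of the block, at crop (670,262), and clear ground under the pick. Setting it down.

>>> {"method": "arm_command", "body": {
  "motion": [
    [[0, 0, 0.015], [0, 0, 0], 0.01],
    [[0, 0, 0.035], [0, 0, 0], 0.01],
    [[0, 0, 0.052], [0, 0, 0], 0.01],
    [[0, 0, 0.062], [0, 0, 0], 0.01],
    [[0, 0, 0.067], [0, 0, 0], 0.01],
    [[0, 0, 0.07], [0, 0, 0], 0.01],
    [[0, 0, 0.072], [0, 0, 0], 0.01],
    [[0, 0, 0.073], [0, 0, 0], 0.01],
    [[0, 0, 0.073], [0, 0, 0], 0.01],
    [[0, 0, 0.073], [0, 0, 0], 0.01]
  ]
}}

```text
time: 13.58
position: [462.2, -92.5, 28.2]
tcp_rot: [-180.0, -0.1, -2.0]
force: [0.1, 0.2, -1.9]
gripper_width: 0.258
```

>>> {"method": "arm_command", "body": {
  "motion": [
    [[0, 0, 0.001], [0, 0, 0], 0.01],
    [[0, 0, 0.0015], [0, 0, 0], 0.01],
    [[0, 0, 0.0015], [0, 0, 0], 0.01],
    [[0, 0, 0.0015], [0, 0, 0], 0.06],
    [[0, 0, 0.0015], [0, 0, 0], 0.06],
    [[0, 0, 0.0015], [0, 0, 0], 0.06],
    [[0, 0, 0.0015], [0, 0, 0], 0.06],
    [[0, 0, 0.0015], [0, 0, 0], 0.06],
    [[0, 0, 0.0015], [0, 0, 0], 0.06],
    [[0, 0, -0.01], [0, 0, 0], 0.06],
    [[0, 0, -0.03], [0, 0, 0], 0.06],
    [[0, 0, -0.06], [0, 0, 0], 0.06],
    [[0, 0, -0.1], [0, 0, 0], 0.06],
    [[0, 0, -0.14], [0, 0, 0], 0.06],
    [[0, 0, -0.16], [0, 0, 0], 0.06]
  ]
}}

```text
time: 14.83
position: [463.2, -93.0, 192.5]
tcp_rot: [-180.0, -0.3, -2.1]
force: [1.3, 0.4, 0.1]
gripper_width: 0.652
```

>>> {"method": "arm_command", "body": {
  "motion": [
    [[-0.03, 0.04, -0.02], [0, 0, 0], 0.06],
    [[-0.06, 0.08, -0.02], [0, 0, 0], 0.06],
    [[-0.06, 0.12, -0.03], [0, 0, 0], 0.06],
    [[-0.06, 0.16, -0.03], [0, 0, 0], 0.06],
    [[-0.06, 0.2, -0.03], [0, 0, 0], 0.06],
    [[-0.06, 0.24, -0.03], [0, 0, 0], 0.06],
    [[-0.06, 0.28, -0.03], [0, 0, 0], 0.06],
    [[-0.06, 0.32, -0.03], [0, 0, 0], 0.06],
    [[-0.06, 0.34, -0.03], [0, 0, 0], 0.06],
    [[-0.06, 0.34, -0.03], [0, 0, 0], 0.06]
  ]
}}

```text
time: 15.67
position: [387.2, -436.3, 218.7]
tcp_rot: [179.7, 0.0, -2.5]
force: [-0.4, -0.3, 0.1]
gripper_width: 0.655
```

```bash
python3 - <<'E'
from h import *
o=bot.get_obs();print(o["time"],o["position"],o["force"])
im,_=bot.read_camera("top");side,_=bot.read_camera("side")
out=np.zeros((600,800,3),np.uint8)
out[:,:400]=cv2.resize(im[90:290,150:350],(400,600));out[:,400:]=cv2.resize(side[100:300,230:430],(400,600))
save('s6.png',out)
for t,z in(("key_mid",8),("dowel_mid",7),("pick_grip",18),("block",0)):
  for c in("top","side"):
    for r in bot.pinpoint(c,t):
        u,v=np.array(r["location"])*[640,480];print(t,c,round(r["confidence"],2),at_z(c,u,v,z).round(1))
E
```

```text
15.6667 [ 387.16351082 -436.29941605  218.70414661] [-0.44784014 -0.25575948  0.132689  ]
key_mid top 0.76 [593.   16.1   8. ]
key_mid side 0.42 [599.2  25.3   8. ]
dowel_mid top 0.76 [558.9 115.1   7. ]
dowel_mid top 0.15 [573.7 141.5   7. ]
pick_grip top 0.93 [ 465.  -101.7   18. ]
pick_grip top 0.87 [ 202.4 -344.6   18. ]
pick_grip top 0.64 [ 409.8 -615.4   18. ]
pick_grip top 0.59 [573.9 137.   18. ]
pick_grip side 0.73 [ 411.7 -619.5   18. ]
pick_grip side 0.71 [ 195.7 -343.9   18. ]
block top 0.82 [580.7 138.7   0. ]
block side 0.62 [573.8 144.1   0. ]
```

View pics/s6.png

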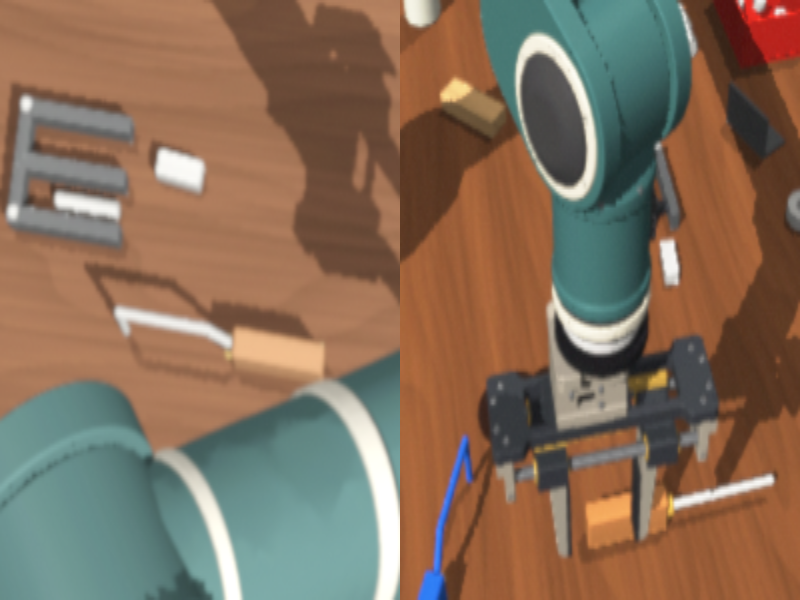

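The final view shows the key wholly in front of the block, at crop (180,170). The dowel is in its slot, the pick is lying on the bench and the arm is clear.

```bash
python3 -c "
from cell import bot
print(bot.sign_off())"
```

```text
the job is handed in; nothing more can be done
None
```

The key is out of the slot and I handed the job in at about 16 s of the 45 s allowed; no verdict was reported.

**What I did:** I gripped the wooden hooked pick by its handle, lowered the hook into the slot behind the key and dragged it about 120 mm out through the mouth. I then backed the hook off, lifted the pick clear, set it down beside the block at about (465, -102) and let go. The arm moved away above the bench.

**Last checks:**
- **Key:** its centre is at about (593, 16). Its rear end is at about y = 43, roughly 36 mm in front of the block's mouth.
- **Dowel:** it is still in its slot at about (559, 115). My first fit put it at (557, 119), so the difference is within measuring error.
- **Pick and arm:** the pick lies flat, the gripper is open and about 200 mm above the bench. The force readings I took stayed under about 6 N.

**Weak or disagreeing checks:**
- The hook was hidden from both cameras while it went into the slot. I placed it by dead reckoning and watched the force, then confirmed it when the key was seen moving.
- The side camera put the key at (599, 25), about 10 mm from the top camera's figure and with low confidence. By either figure the key is clear of the block.

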